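Draw a flow cell module into its dock with the cam lock

ROBOT

A 6-joint arm with a two-finger parallel gripper is mounted at the origin on a cart in front of the work surface, level with it; the furniture and walls round the work are solid. World frame = base frame: x ahead of the robot, y to its left, z up, the work surface at z = 0. Lengths are in m, angles in rad, forces in N, time in s.
With the tool pointing down it reaches from about 0.2 to 0.875 m from the base axis. Payload 3.4 kg.
Tool frame: the origin (TCP) lies between the finger pads; the fingertips stand 25 mm ahead of it and the grasp point (between the pads) lies 6 mm ahead of it (r.nose_length is the z of the fingertips in the tool frame, in m); z points along the fingers, y is the line along which they close (so a half turn about z gives the same grasp; the last joint's range is limited). The gripper opens to 94 mm and grips with 3 to 60 N. Pads are 16 mm wide; open, the fingers measure 119 mm over their backs; the gripper's body (75 mm by 177 mm) begins 78 mm behind the grasp point.
Start: joints at [1.227, 0.276, 1.505, -0, 1.361, -0.121], TCP at [0.127, 0.561, 0.23] pointing down, gripper open.
Joint ranges: [-2.89, 2.89], [-0.75, 2.08], [0.22, 2.7], [-1.18, 4.32], [0.11, 2.71], [-2.7, 2.7]. Speed limits (rad/s): [2.57, 2.57, 3.14, 3.14, 3.14, 3.14].

INTERFACE

Orientations are given as a unit quaternion [w, x, y, z].
In Python, from plant import r, gripper_to, inverse_kinematics, vision, models, telemetry gives the robot as it stands. Calls block until the motion is done:
- r.move_to(position, orientation): joint-space move of the TCP to a pose.
- r.move_l(position, rot=None, vel=0.15, guard=None): straight line of the TCP; rot=None keeps the orientation; vel is the mean speed in m/s. With guard (N) it stops when the force on the tool has changed by that much, and returns True; else False.
- r.movej(angles): joint-space move.
- gripper_to(opening, f_grip=None): finger opening in m; f_grip is the grip in N (None keeps the last); returns when the fingers have stopped.
- r.hold(seconds).
- inverse_kinematics(position, orientation): joint angles nearest the present ones, or None.
- vision.snapshot(name): name is "side" or "top" or "wrist"; returns the picture (400x640x3 uint8, red, green, blue); there is no depth.
- vision.get_calibration(name): a dict with "fx", "fy", "cx", "cy" (pixels), "D" ([k1, k2, p1, p2, k3] as OpenCV has them; the pictures are not rectified), "position" and "orientation" of the camera in the world. Camera axes: x right, y down, z forward; pixel columns grow to the right and rows downward; lengths in m; the calibration is good to about 2 mm. A picture is of the moment at which its call begins: read the wrist's pose just before it. get_calibration takes no time and is no camera call; for the wrist camera it gives the pose at the moment of the call.
A pose or a line that the arm cannot do raises r.PlanningError and nothing moves.
- r.sign_off(): hands the job in; it is judged then, once.
Trained networks look in the newest picture that a camera, given by its name, has taken for a name from the list of things; names that differ only in an ending like _2 or _b are one class to them, and where a whole thing is asked for, a point or a joint stands for the part that bears it (a point fixed in the world has none). Each returns a list of dicts, best first, with "score" (0 to 1); they miss things now and then, are a little off and sometimes report something else, mostly with a low value. They report only what shows in the picture. A call takes as long as a camera call.
- models.boxes_of(thing, camera): "at" ([x, y, z] in m, in world coordinates, good to about 4 mm: the middle of the surface that is visible of it).
- models.regions_of(thing, camera): "pixels" (400x640 bool, what is visible of it).
- models.mark_of(thing, camera): "at" ([x, y, z] in m, in world coordinates, good to about 4 mm: a listed point, or the origin of a listed thing).
Readings, each from a call of its own:
- telemetry.current_t(): time.
- telemetry.current_joints(): joint angles.
- telemetry.current_dq(): joint speeds.
- telemetry.current_joint_efforts(): joint torques, N m.
- telemetry.current_ee_pos(): TCP position.
- telemetry.current_tool_rot(): TCP orientation.
- telemetry.current_wrist_force(): force on the tool from outside, world axes, zero at the start.
- telemetry.current_torque(): the same for the moment, N m.
- telemetry.current_opening(): finger opening in m.
- telemetry.current_finger_force(): force on a finger pad.
Only numpy, scipy, OpenCV 4.12 (cv2) and the standard library are available. Lean on these libraries where they do the work, as an engineer would, in place of code of your own. Each camera call takes 0.05 s, during which the arm holds its last target. There are 200 camera calls.

TASK

Set the loose metal flow cell module on the bed of the dock and slide it in until its bolt head is inside the open cam. Then push the cam lever round, about half a turn clockwise, until the cam hook has drawn the module in tight against its stops: feel for the point where the lever goes firm and stop there, without forcing it. Let go and leave the other things where they are.

Things in the scene. Friction and masses are not known exactly. Their poses are not given: they have to be found in the camera images.
- dock: Aluminium dock fixed to the worktop. Origin on the cam's upright axis, at the worktop; +x is the way the module slides in, +y left of that. Bed plate 8 mm thick, 108 mm wide, x -170 to +45 mm. Cam housing x -42 to +42 mm, 92 mm wide, roof top at z 52 mm; its -x face has a mouth 34 mm wide, z 8 to 46 mm.
- bed_mid (a point): Point on top of the dock's bed, on its middle line, 130 mm before the cam axis (dock x = -130, z = 8 mm): set the module's origin down here, or farther back, so that its bolt head clears the housing roof. Two guides, dock x -162 to -50 mm, tops at z 21 mm, inner faces 83 mm apart, leave the module 1.5 mm on each side.
- mouth (a point): Middle of the housing's -x face (dock x = -42, z = 30 mm). Beside the mouth stand two spring plungers (free ends at dock x = -51 mm; together 1.4 N at first touch, 3.6 N pressed in 5 mm) and two fixed stop screws with ends at about x = -46 mm; their setting differs by up to 1.8 mm either way from run to run and is not measured.
- cam (a joint): Cam angle, rad, growing clockwise from above; 0 = open towards the module (starts 0 to 0.2), limit 4.1. Keep it under 0.4 to let the bolt head in. From about 1.0 on the hook's spiral lips catch behind the head; from 1.3 they draw it in 3 mm per rad. It meets the stops near 2.8 at their middle setting, 0.6 rad sooner or later at others, and is tight 0.1 to 0.25 rad after that. Friction holds it there.
- lever_tip (a point): Point on the lever, 55 mm from the cam axis, z 70 mm. A push square to the lever, 50 mm from the axis, takes 1.5 to 4.5 N while the module is drawn in, then rises (about 1 N per 0.04 rad) once it is at the stops. Tight is 6 to 7.5 N (0.3 to 0.37 N m about the cam axis). Left under 5.5 N it is too loose; over 9 N (0.45 N m) the bolt is overstrained. Go slowly there.
- cam_top (a point): Middle of the cam's steel disc (54 mm across), on the cam axis, 60 mm above the worktop. The lever is a straight grey bar on it, 12 mm wide, z 60 to 80 mm, reaching 65 mm out from the axis. At cam = 0 it points along the dock's +y, and it swings clockwise by way of the dock's +x (away from the module) to -y. Nothing else stands above z 55 mm in its sweep.
- module: Loose flow cell module, about 0.6 kg: aluminium block 70 (x) by 80 (y) by 36 mm with two glass windows on top. Origin: centre of the block's underside; +x is its front, where the draw bolt sticks out. In the dock its x points along the dock's x and its origin is 8 mm above the worktop; resting on the plungers the origin is at dock x = -86 mm, drawn in at about -81 mm.
- grip_rib (a point): Middle of the grey grip rib on top of the module: 50 mm long (module x), 14 mm wide (y), from 36 to 58 mm above the module's underside. Grasp it across its 14 mm.
- bolt_head (a point): Centre of the draw bolt's head: an upright steel cylinder, 12 mm across, 24 mm high, on a shank 7 mm thick; 67 mm in front of the module's origin, 22 mm above its underside. With the module against the plungers it is about 19 mm before the cam axis (dock x = -19 mm), drawn in at -14 mm, give or take 1.8 mm.
- petri_red: Bystander: small clear dish with reddish pieces, 55 mm across, 15 mm high; origin under its centre.
- petri_brown: Bystander: small clear dish with brown pieces, 55 mm across, 17 mm high; origin under its centre.
- marker: Bystander: black marker pen lying down, 132 mm long, 13 mm thick; origin under its centre.
- dropper: Bystander: dropper bottle with black cap, 33 mm across, 95 mm high; origin under its centre.
- beaker: Bystander: small clear beaker with a pipette bulb in it, 45 mm across, 105 mm high; origin under its centre.

How it is judged:
On the way:
1. the module stands on the bed, slid in so far that its bolt head is inside the open cam (within 24 mm of the cam axis) (x of bolt_head in the frame of dock above -0.024 m and y of bolt_head in the frame of dock between -0.006 and 0.006 m and z of bolt_head in the frame of dock below 0.034 m and angle between the x axis of module and the x axis of dock, either way round below 0.08 rad and angle between module's own z axis and vertical below 0.06 rad and value of joint cam below 0.7 rad), for 0.2 s.
At the end, for the whole second after the job is handed in: The module sits level and straight (within 0.06 and 0.08 rad) on the dock's bed with its bolt head within 17 mm of the cam axis and 6 mm of the middle line, the cam is turned beyond 2.0 rad, and its hook pulls on the bolt with more than 12 N; everything is at rest (x of bolt_head in the frame of dock above -0.017 m and y of bolt_head in the frame of dock between -0.006 and 0.006 m and z of bolt_head in the frame of dock below 0.034 m and angle between the x axis of module and the x axis of dock, either way round below 0.08 rad and angle between module's own z axis and vertical below 0.06 rad and value of joint cam above 2 rad and contact force between module and cam above 12 N and linear speed of module below 0.01 m/s); the robot touches nothing.
It fails at once if the bolt is overstrained: the cam pulls on it with more than 60 N (contact force between module and cam above 60 N).
It fails at once if a bystander is moved more than 30 mm (distance of any of petri_red, petri_brown, marker, dropper, beaker from where it was at the start of the episode above 0.03 m).
It fails at once if the module is tipped more than 0.6 rad (angle between module's own z axis and vertical above 0.6 rad).
It also fails if it takes over 72 s, if anything falls off the work surface, if the arm or the gripper's body presses on something with over 40 N, if the wrist force passes 120 N, or if a joint passes its speed limit or range.

## Working session

There is one attempt and no reset: what is moved stays moved. The work goes in short steps, each a Python script; the robot and the scene stay as the last script left them, time stands still between calls to the robot, and variables do not carry over. Pictures are saved under pics/ and viewed, at most 10 in all, crops included, and the job is handed in when it is done.

```bash
ls; mkdir -p pics; python3 - <<'E'
from plant import r, vision, models, telemetry
import cv2
for c in ["top","side"]:
    im=vision.snapshot(c); cv2.imwrite(f"pics/{c}0.png",im[:,:,::-1])
    for n in ["dock","bed_mid","mouth","lever_tip","cam_top","module","grip_rib","bolt_head","petri_red","petri_brown","marker","dropper","beaker"]:
        m=models.mark_of(n,c)
        print(c,n,[([round(float(v),4) for v in d["at"]],round(d["score"],2)) for d in m[:2]])
print(telemetry.current_t(), vision.get_calibration("top"), telemetry.current_tool_rot())
E
```

```text
pics
top dock [([0.5588, 0.045, -0.001], 0.95)]
top bed_mid [([0.4306, 0.0536, 0.0054], 0.82)]
top mouth [([0.519, 0.0465, 0.025], 0.7)]
top lever_tip [([0.5633, 0.1015, 0.0673], 0.84), ([0.5208, -0.3001, -0.0037], 0.31)]
top cam_top [([0.5644, 0.0465, 0.0603], 0.71)]
top module [([0.524, -0.3026, -0.0042], 0.83), ([0.4165, -0.121, -0.002], 0.56)]
top grip_rib [([0.5271, -0.3032, 0.0466], 0.92)]
top bolt_head [([0.5823, -0.2648, 0.0236], 0.86)]
top petri_red [([0.4149, -0.12, -0.001], 0.49)]
top petri_brown []
top marker [([0.475, 0.2846, -0.003], 0.54)]
top dropper [([0.7712, -0.0353, -0.0018], 0.44)]
top beaker [([0.4324, 0.3814, -0.0023], 0.82), ([0.4322, 0.0542, 0.0056], 0.19)]
side dock [([0.5593, 0.0389, 0.0014], 0.61)]
side bed_mid [([0.4323, 0.0557, 0.0072], 0.58)]
side mouth [([0.5207, 0.0465, 0.0311], 0.61), ([0.5213, -0.3043, 0.0021], 0.51)]
side lever_tip [([0.569, 0.0994, 0.0697], 0.65)]
side cam_top [([0.5636, 0.0418, 0.0634], 0.47)]
side module [([0.5243, -0.3055, -0.0014], 0.59)]
side grip_rib [([0.5269, -0.3005, 0.0442], 0.65)]
side bolt_head [([0.5817, -0.267, 0.0218], 0.87)]
side petri_red [([0.4122, -0.1213, -0.0011], 0.67), ([0.4775, 0.2787, 0.0014], 0.55)]
side petri_brown [([0.6982, -0.1868, -0.0049], 0.65)]
side marker [([0.4765, 0.2795, 0.0042], 0.58), ([0.7678, -0.0353, 0.0027], 0.56)]
side dropper [([0.7676, -0.0344, 0.0003], 0.77)]
side beaker [([0.4342, 0.3748, -0.002], 0.65), ([0.4106, -0.1226, -0.0003], 0.51)]
1.4 {'fx': 374.1538639648725, 'fy': 374.1538639648725, 'cx': 314.0291183975164, 'cy': 202.00266869927415, 'D': array([0.01711963, 0.        , 0.        , 0.        , 0.        ]), 'position': array([0.43655007, 0.00854923, 1.17467538]), 'orientation': array([ 0.05522974, -0.69928605,  0.71034593, -0.05794268])} [1.13553119e-05 1.11164060e-01 9.93802068e-01 3.83805473e-05]
```

View pics/top0.png

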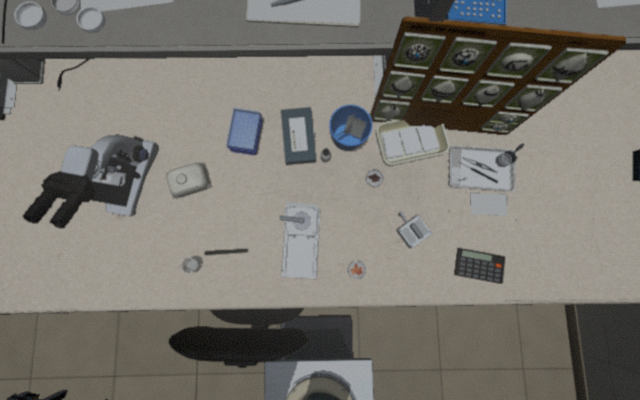

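View pics/side0.png

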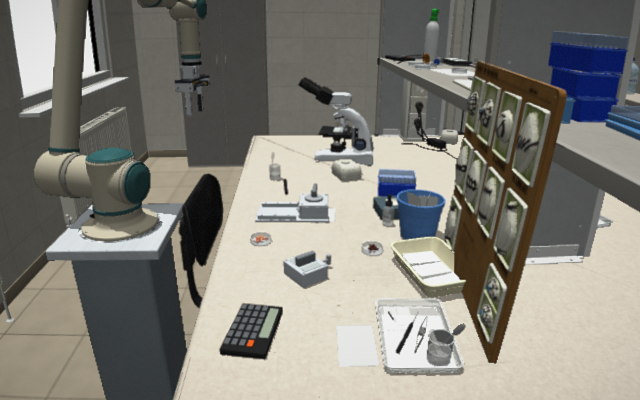

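The top view shows the dock at about (300,240), running up the image and tilted slightly, with its lever pointing left. The module is at (414,231), yawed about 0.6 rad, with its bolt toward the upper left. The side view agrees. Next I'll take close wrist views of both.

```bash
cat > h.py <<'E'
from plant import r, gripper_to, inverse_kinematics, vision, models, telemetry as T
import numpy as np, cv2
from scipy.spatial.transform import Rotation as R
def down(yaw):  # tool z down, tool x at yaw, tool y = -(left of that)
    q=(R.from_euler('z',yaw)*R.from_euler('x',np.pi)).as_quat(); return q[[3,0,1,2]]
def cam(name):
    c=vision.get_calibration(name); q=c["orientation"]
    return c,R.from_quat(np.r_[q[1:],q[0]]),np.array(c["position"])
def project(P,cp):
    c,Rm,p=cp; pc=Rm.inv().apply(np.atleast_2d(P)-p)
    K=np.array([[c["fx"],0,c["cx"]],[0,c["fy"],c["cy"]],[0,0,1]])
    return cv2.projectPoints(pc,np.zeros(3),np.zeros(3),K,np.array(c["D"]))[0].reshape(-1,2)
def unproject(uv,z,cp):
    c,Rm,p=cp; K=np.array([[c["fx"],0,c["cx"]],[0,c["fy"],c["cy"]],[0,0,1]])
    n=cv2.undistortPoints(np.float64(uv).reshape(-1,1,2),K,np.array(c["D"])).reshape(-1,2)
    d=Rm.apply(np.c_[n,np.ones(len(n))]); return p+d*((z-p[2])/d[:,2])[:,None]
def marks(names,c):
    o={}
    for n in names:
        m=models.mark_of(n,c)
        if m: o[n]=np.array(m[0]["at"]); print(c,n,o[n].round(4),round(m[0]["score"],2))
    return o
E
python3 - <<'E'
from h import *
import pickle
for tag,pos,yaw,names in [("dock",[0.45,0.05,0.33],-0.06,["dock","bed_mid","mouth","cam_top","lever_tip"]),("mod",[0.50,-0.30,0.30],0.58,["module","grip_rib","bolt_head"])]:
    print(inverse_kinematics(pos,down(yaw)), inverse_kinematics(pos,down(yaw+np.pi)))
    r.move_to(pos,down(yaw)); r.hold(0.3)
    cp=cam("wrist"); im=vision.snapshot("wrist"); cv2.imwrite(f"pics/{tag}1.png",im[:,:,::-1]); pickle.dump((cp[0],T.current_ee_pos()),open(tag+".pkl","wb"))
    print(T.current_t(),cp[2],cp[1].as_matrix().round(3).tolist(),T.current_ee_pos())
    marks(names,"wrist")
E
```

```text
[-4.32283733e-02  4.43204428e-02  1.55061558e+00 -4.44089210e-16
  1.54665663e+00  1.58756795e+00] [-0.04322837  0.04432044  1.55061558  0.          1.54665663 -1.5540247 ]
3.9417 [0.52501422 0.04591653 0.48322644] [[-0.06, -0.964, -0.259], [-0.998, 0.058, 0.016], [-0.0, 0.259, -0.966]] [0.45001299 0.05028522 0.32994422]
wrist dock [ 0.5614  0.0448 -0.0011] 0.79
wrist bed_mid [0.4286 0.0534 0.0076] 0.55
wrist mouth [0.5231 0.0431 0.0302] 0.76
wrist cam_top [0.4319 0.0528 0.0087] 0.32
wrist lever_tip [0.5705 0.1005 0.0681] 0.8
[-6.59722326e-01  2.58823018e-01  1.35914844e+00 -4.44089210e-16
  1.52362120e+00  3.31074000e-01] None
5.875 [ 0.5630358  -0.2581392   0.45367044] [[0.549, -0.808, -0.216], [-0.836, -0.53, -0.141], [-0.001, 0.258, -0.966]] [ 0.50020633 -0.29936449  0.30026361]
wrist grip_rib [ 0.5274 -0.2986  0.0482] 0.93
wrist bolt_head [ 0.5815 -0.264   0.0276] 0.76
```

View pics/dock1.png

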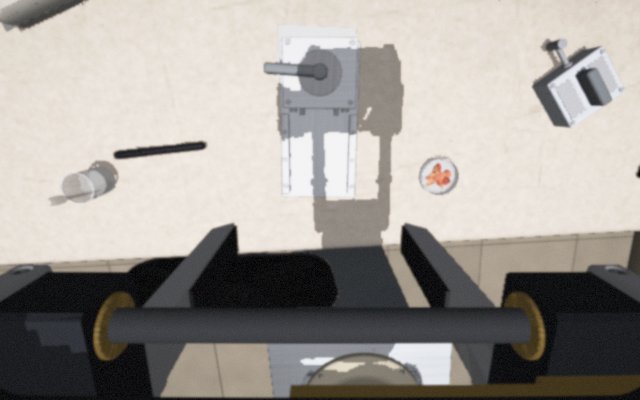

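View pics/mod1.png

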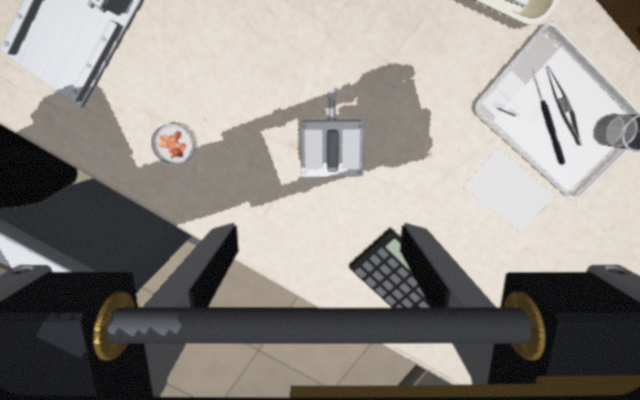

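The dock view shows the bed spanning columns 281–357 and rows 27–197, with the lever at (268–320,70). In the module view the bolt is at (332,95) and the rib at (332,150), upright, so the yaw is about 0.58. I'll grasp the module and rectify the dock picture to measure it more finely.

```bash
cat >> h.py <<'E'
def dockpts(D,xyz):  # D=(x,y,yaw)
    return R.from_euler('z',D[2]).apply(np.atleast_2d(xyz))+[D[0],D[1],0]
def ortho(im,cp,D,z,x0,x1,y0,y1,s):  # rows: dock x downwards from x1; cols: dock y from y1 (left) to y0; s px/mm
    X,Y=np.meshgrid(np.arange(x1,x0,-1/s),np.arange(y1,y0,-1/s),indexing='ij')
    uv=project(dockpts(D,np.c_[X.ravel(),Y.ravel(),np.full(X.size,z)]/[1000,1000,1]),cp).astype(np.float32)
    return cv2.remap(im,uv[:,0].reshape(X.shape),uv[:,1].reshape(X.shape),cv2.INTER_CUBIC)
E
python3 - <<'E'
from h import *
import pickle
c,_=pickle.load(open("dock.pkl","rb")); q=c["orientation"]
cp=(c,R.from_quat(np.r_[q[1:],q[0]]),np.array(c["position"]))
D=(0.5615,0.0448,-0.065)
o=ortho(cv2.imread("pics/dock1.png"),cp,D,0.021,-190,55,-70,70,2.4)
s=2.4
for y in range(-60,61,20): cv2.line(o,(int((70-y)*s),0),(int((70-y)*s),6),(0,0,255),1)
for x in range(-180,41,20): cv2.line(o,(0,int((55-x)*s)),(6,int((55-x)*s)),(0,0,255),1)
cv2.imwrite("pics/ortho1.png",o); print(o.shape)
# grasp
P=np.array([0.5271,-0.3008]); q=down(0.577)
gripper_to(0.06,30)
r.move_to([*P,0.12],q); print(r.move_l([*P,0.064],vel=0.08,guard=8))
gripper_to(0.0,30); print(T.current_opening(),T.current_finger_force(),T.current_ee_pos(),T.current_t())
f0=T.current_wrist_force()
r.move_l([*P,0.13],vel=0.12); r.hold(.2); print(T.current_opening(),T.current_wrist_force()-f0,T.current_torque(),T.current_t())
E
```

```text
(588, 336, 3)
False
0.013953197430157351 29.990344047546387 [ 0.527244   -0.30098068  0.06402175] 9.1083
0.01377212997504309 [ 0.08916426 -0.29759715 -5.64598932] [-0.06301191  0.13472709 -0.03097302] 10.0083
```

View pics/ortho1.png

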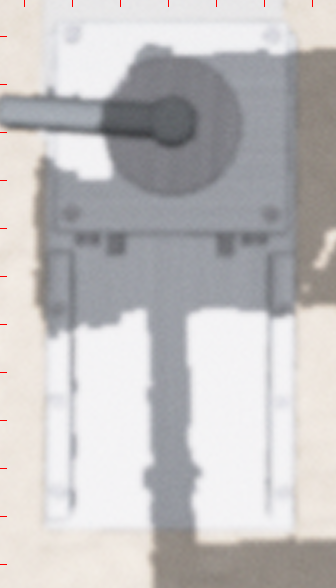

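Module held (5.65 N, opening 14 mm). In the rectified view the guide inner edges are at columns 72 and 267, so the dock's mid-line is about 0.5 mm right of my estimate and the yaw is right. I'll check the wrist camera's lateral bias on the held module, whose position in the hand is known.

```bash
python3 - <<'E'
from h import *
import pickle
s=4
cp=cam("wrist"); im=vision.snapshot("wrist")[:,:,::-1]; p=T.current_ee_pos(); q=T.current_tool_rot()
yaw=R.from_quat(np.r_[q[1:],q[0]]).as_matrix()[:2,0]; yaw=np.arctan2(yaw[1],yaw[0]); print(p,yaw)
zt=p[2]-0.064+0.036
o=ortho(np.ascontiguousarray(im),cp,(p[0],p[1],yaw),zt,-50,90,-60,60,s)
for y in range(-60,61,10): cv2.line(o,(int((60-y)*s),0),(int((60-y)*s),8),(0,0,255),1)
for x in range(-50,91,10): cv2.line(o,(0,int((90-x)*s)),(8,int((90-x)*s)),(0,0,255),1)
cv2.imwrite("pics/held.png",o)
# dock guide edges, dark line position per row band
c,_=pickle.load(open("dock.pkl","rb")); qq=c["orientation"]
cpd=(c,R.from_quat(np.r_[qq[1:],qq[0]]),np.array(c["position"]))
od=cv2.cvtColor(ortho(cv2.imread("pics/dock1.png"),cpd,(0.5615,0.0448,-0.065),0.021,-190,55,-70,70,s),cv2.COLOR_BGR2GRAY).astype(float)
for xa,xb in [(-90,-60),(-125,-95),(-158,-128)]:
    pr=od[int((55-xb)*s):int((55-xa)*s)].mean(0)
    for lo,hi in [(35,48),(-48,-35)]:
        a=int((70-hi)*s);b=int((70-lo)*s); w=pr[a:b]; print((xa,xb),"line y",70-(a+np.argmin(w))/s, w.round()[::4].astype(int).tolist())
E
```

```text
[ 0.52663848 -0.30045078  0.12901595] 0.576980949506338
(-90, -60) line y 40.25 [159, 162, 167, 171, 174, 173, 164, 151, 145, 155, 171, 180, 185]
(-90, -60) line y -42.25 [201, 200, 200, 200, 197, 190, 176, 165, 166, 176, 183, 187, 189]
(-125, -95) line y 40.0 [239, 240, 240, 240, 240, 237, 227, 207, 196, 209, 227, 239, 242]
(-125, -95) line y -42.0 [243, 243, 244, 243, 240, 230, 216, 209, 218, 232, 238, 240, 240]
(-158, -128) line y 40.0 [238, 240, 240, 239, 239, 235, 224, 205, 198, 209, 228, 239, 243]
(-158, -128) line y -41.75 [244, 244, 244, 242, 238, 228, 213, 208, 220, 232, 239, 240, 240]
```

View pics/held.png

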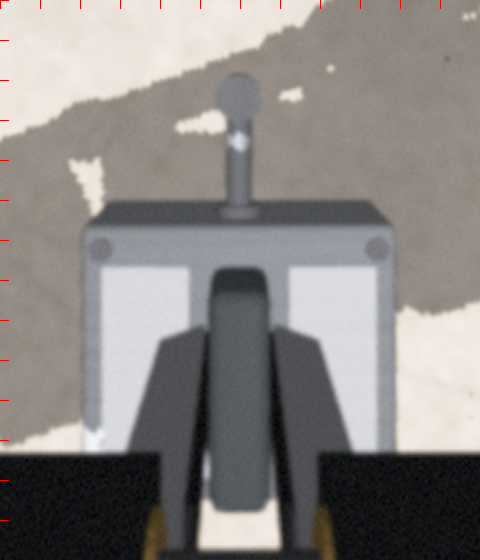

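The held module's mid-line reads +0.2 mm, so the camera bias is negligible. The guide lines give the dock's mid-line at y ≈ 0.0436 for yaw -0.065. Next I'll carry it over and lower it with a guard.

```bash
cat >> h.py <<'E'
D=(0.5620,0.0436,-0.065)
def w(x,y,z): return dockpts(D,[x/1000,y/1000,z])[0]
def todock(p): return R.from_euler('z',-D[2]).apply(np.array(p)-[D[0],D[1],0])*1000
E
python3 - <<'E'
from h import *
p=T.current_ee_pos(); r.move_l([0.5271,-0.3008,0.19],vel=0.2)
q=down(D[2]); t=w(-133,0,0.15)
r.move_to(t,q); r.hold(.3)
e=t-T.current_ee_pos(); print("err",e,T.current_t())
t2=w(-133,0,0.098)+e*[1,1,0]; r.move_l(t2,vel=0.1); r.hold(.2); print(todock(T.current_ee_pos()))
f0=T.current_wrist_force(); print(r.move_l([t2[0],t2[1],0.0722],vel=0.03,guard=3))
r.hold(.2); print(todock(T.current_ee_pos()),T.current_wrist_force()-f0,T.current_torque(),T.current_t())
E
```

```text
err [-3.90420255e-04  5.00438473e-04  2.44411408e-05] 12.1833
[-132.75123797    0.4976014    98.70402617]
True
[-133.91223137    0.4380133    71.97490395] [ 0.75597207  0.4068535  12.77498641] [-0.03226578  0.08238483 -0.02873805] 14.0917
```

Seated: TCP z is 72.0 mm, which is bed height, and there is no side force. Next I relieve the down force and slide it in.

```bash
python3 - <<'E'
from h import *
p=T.current_ee_pos(); f0=T.current_wrist_force()
rot=R.from_euler('z',-D[2])
def st(tag): print(tag,todock(T.current_ee_pos()).round(2),rot.apply(T.current_wrist_force()).round(2),round(T.current_t(),2))
y=todock(p)[1]; st("0")
r.move_l(p+[0,0,0.0005],vel=0.02); st("up")
if r.move_l(w(-100,0.3,p[2]+0.0005),vel=0.05,guard=8): st("guard far")
st("-100")
f=rot.apply(T.current_wrist_force())[0]
for x in np.arange(-98,-78,1.5):
    g=r.move_l(w(x,0.3,p[2]+0.0005),vel=0.03,guard=6); st(x)
    if g or rot.apply(T.current_wrist_force())[0]-f<-3.5: break
E
```

```text
0 [-133.91    0.44   71.97] [0.21 0.19 6.78] 14.09
up [-134.22    0.43   72.11] [ 0.01 -0.27 -4.13] 14.38
guard far [-134.18    0.42   72.08] [-0.51  0.17  5.11] 14.62
-100 [-134.18    0.42   72.08] [-0.51  0.17  5.11] 14.62
-98.0 [-133.98    0.41   72.15] [-0.21 -0.11  2.79] 14.95
```

The guard tripped on vertical load changes, so I'll slide without it up to short of the plungers and watch the x force from there.

```bash
python3 - <<'E'
from h import *
rot=R.from_euler('z',-D[2])
def F(): return rot.apply(T.current_wrist_force())
def st(tag): print(tag,todock(T.current_ee_pos()).round(2),F().round(2),T.current_torque().round(3),round(T.current_t(),2))
z=0.0724
for x in [-125,-110,-95]:
    r.move_l(w(x,0.3,z),vel=0.05); st(x)
    if F()[0]<-8: raise SystemExit
f=F()[0]
for x in np.arange(-93,-79,1.5):
    r.move_l(w(x,0.3,z),vel=0.03); st(x)
    if F()[0]-f<-3: break
E
```

```text
-125 [-132.6     0.44   72.7 ] [-14.75  -0.45  22.17] [ 0.251  2.778 -0.   ] 15.29
```

Blocked: 15 N at x = -132.6. I'll back off to relieve it and look.

```bash
python3 - <<'E'
from h import *
r.move_l(w(-134.5,0.3,0.0726),vel=0.05); r.hold(.2); print(todock(T.current_ee_pos()),T.current_wrist_force(),T.current_torque(),T.current_opening(),T.current_t())
cp=cam("wrist"); im=vision.snapshot("wrist")[:,:,::-1]
a=np.ascontiguousarray(im); o=ortho(a,cp,D,0.030,-180,60,-65,65,2.3)
s=vision.snapshot("side")[:,:,::-1][170:240,240:360]
s=cv2.resize(s,None,fx=4,fy=4,interpolation=cv2.INTER_CUBIC)
h=max(o.shape[0],s.shape[0]); c=np.zeros((h,o.shape[1]+s.shape[1],3),np.uint8); c[:o.shape[0],:o.shape[1]]=o; c[:s.shape[0],o.shape[1]:]=s
cv2.imwrite("pics/blk.png",c); print(c.shape)
E
```

```text
[-135.99857709    0.35533252   72.44199951] [-4.92347901  0.35953006  6.15232528] [ 0.09654353  1.09920263 -0.05159873] 0.013827036042264837 15.8333
(552, 779, 3)
```

View pics/blk.png

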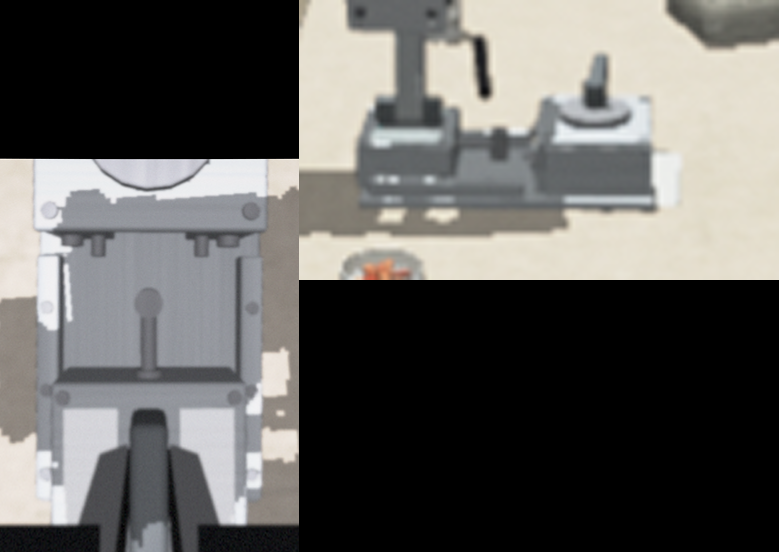

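The module sits straight between the guides with its bolt clear (bolt at (149,303), guides at columns 60 and 240). So the block is friction: the nose was being pressed down with about 28 N. I'll carry it 1.5 mm above the bed, still between the guides, and lower it near the plungers.

```bash
python3 - <<'E'
from h import *
rot=R.from_euler('z',-D[2])
def F(): return rot.apply(T.current_wrist_force())
def st(tag): print(tag,todock(T.current_ee_pos()).round(2),F().round(2),T.current_torque().round(3),round(T.current_t(),2))
z=0.0745
r.move_l(w(-134.5,0.3,z),vel=0.02); r.hold(.2); st("lift")
for x in [-125,-115,-105,-96]:
    r.move_l(w(x,0.3,z),vel=0.06); st(x)
    if F()[0]<-7: raise SystemExit
E
```

```text
lift [-134.36    0.24   74.17] [ 0.32 -0.14 -6.12] [-0.03   0.102 -0.051] 16.38
-125 [-123.93    0.28   74.59] [-0.08  1.13 -6.77] [-0.03   0.159  0.001] 16.69
-115 [-114.22    0.3    74.59] [-0.41 -0.04 -6.49] [-0.036  0.18  -0.017] 17.01
-105 [-104.29    0.26   74.56] [ 0.82  0.83 -6.43] [-0.031  0.101  0.042] 17.32
-96 [-95.27   0.28  74.58] [ 0.21  0.27 -5.68] [-0.025  0.127 -0.026] 17.62
```

```bash
python3 - <<'E'
from h import *
rot=R.from_euler('z',-D[2])
def F(): return rot.apply(T.current_wrist_force())
def st(tag): print(tag,todock(T.current_ee_pos()).round(2),F().round(2),T.current_torque().round(3),round(T.current_t(),2))
z=0.0738; f=0.2
for x in np.arange(-95,-78,1):
    r.move_l(w(x,0.3,z),vel=0.03); r.hold(.1); st(x)
    if F()[0]<-1.6: break
x+=1
r.move_l(w(x,0.3,z),vel=0.03); st("plus")
for z in np.arange(z-0.0005,0.0708,-0.0005):
    r.move_l(w(x,0.3,z),vel=0.02); r.hold(.05)
    if F()[2]>-3: break
st("low"); 
E
```

```text
-95 [-95.19   0.29  73.77] [-0.77  0.89 -5.98] [-0.004  0.112 -0.006] 17.98
-94 [-94.     0.29  73.81] [ 0.45  0.38 -5.73] [ 0.016  0.184 -0.012] 18.32
-93 [-93.01   0.3   73.78] [-0.25 -0.25 -6.07] [-0.048  0.153  0.005] 18.68
-92 [-92.01   0.3   73.8 ] [-0.28  0.11 -5.63] [-0.024  0.098 -0.04 ] 19.02
-91 [-90.98   0.29  73.8 ] [-0.03  0.11 -6.41] [0.013 0.131 0.042] 19.38
-90 [-90.01   0.31  73.8 ] [ 0.19 -0.03 -6.17] [-0.018  0.077  0.039] 19.73
-89 [-89.     0.29  73.79] [ 0.03 -0.21 -6.62] [-0.026  0.139 -0.039] 20.07
-88 [-88.     0.3   73.79] [-0.11 -1.12 -5.74] [ 0.003  0.177 -0.037] 20.43
-87 [-87.01   0.3   73.78] [ 0.25  0.29 -5.87] [ 0.023  0.071 -0.004] 20.77
-86 [-86.    0.3  73.8] [ 0.07 -0.04 -5.63] [0.019 0.128 0.011] 21.12
-85 [-85.03   0.3   73.78] [ 0.    0.61 -6.07] [-0.05   0.132 -0.013] 21.48
-84 [-84.29   0.31  73.73] [-0.13  0.38 -6.97] [-0.038  0.289 -0.021] 21.82
-83 [-83.39   0.32  73.71] [-1.55  0.52 -5.98] [ 0.013  0.52  -0.077] 22.18
-82 [-82.25   0.31  73.71] [-2.22  0.27 -6.34] [ 0.082  0.547 -0.027] 22.52
plus [-81.29   0.3   73.7 ] [-3.39  0.76 -5.3 ] [ 0.069  0.668 -0.088] 22.77
low [-80.94   0.24  72.45] [-2.81  0.32 -2.86] [ 0.058  0.748 -0.035] 23.68
```

Plunger contact came at TCP x of about -84.5 mm, and it is now pressed in about 3 mm. I'll lower the last bit, let go, rise and check.

```bash
python3 - <<'E'
from h import *
z=0.0722
r.move_l(w(-82,0.3,z),vel=0.02); r.hold(.1); print(todock(T.current_ee_pos()),T.current_wrist_force())
gripper_to(0.045,30)
r.move_l(w(-82,0.3,0.11),vel=0.1)
r.move_l(w(-100,0.3,0.17),vel=0.2); r.hold(.3); print(T.current_t(),T.current_wrist_force(),T.current_torque())
cp=cam("wrist"); im=np.ascontiguousarray(vision.snapshot("wrist")[:,:,::-1])
marks(["grip_rib","lever_tip","cam_top","bolt_head","module"],"wrist"); 
vision.snapshot("top"); m=marks(["lever_tip","cam_top","grip_rib"],"top")
for k,v in m.items(): print(k,todock(v))
o=ortho(im,cp,D,0.060,-150,60,-75,75,2.6); s=2.6
for y in range(-60,61,20): cv2.line(o,(int((75-y)*s),0),(int((75-y)*s),6),(0,0,255),1)
for x in range(-140,61,20): cv2.line(o,(0,int((60-x)*s)),(6,int((60-x)*s)),(0,0,255),1)
cv2.imwrite("pics/in.png",o)
E
```

```text
[-81.50940293   0.30196179  72.37887647] [-2.03448857 -0.28484085 -2.48479505]
25.9833 [-0.15317391 -1.05471754 -0.35557068] [ 0.02461838  0.11781145 -0.00930205]
wrist grip_rib [0.4804 0.0508 0.0568] 0.59
wrist lever_tip [0.5701 0.099  0.0703] 0.68
wrist cam_top [0.5659 0.0415 0.0626] 0.74
wrist bolt_head [0.5635 0.0389 0.0573] 0.56
wrist module [0.4808 0.0479 0.0071] 0.57
top lever_tip [0.566  0.0999 0.0693] 0.67
top cam_top [0.5642 0.0454 0.0572] 0.77
lever_tip [ 0.33462933 56.44092507 69.3       ]
cam_top [ 2.07843651  1.93909816 57.2       ]
```

View pics/in.png

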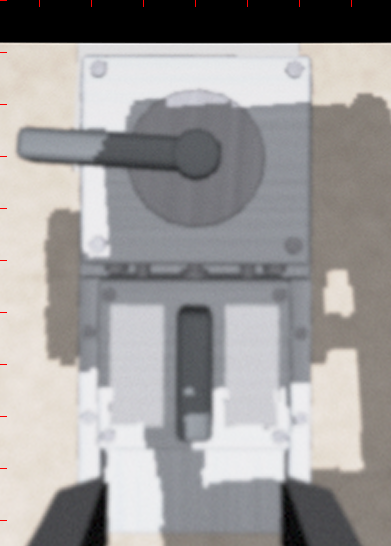

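The module is in: rib at row 373, so its origin is near x = -83.5, straight, with the front face at the plungers. The disc centre is at (195,158), so the dock frame is right to about 1 mm. The lever is about 0.05 rad from open. Next I push the lever with closed fingers and read the torque about the cam axis.

```bash
cat >> h.py <<'E'
import json
RC,OFF,ZL,DEL=42,16,0.090,0.15
def lev(th,back=0,z=ZL):
    u=np.array([np.sin(th),np.cos(th)]);t=np.array([np.cos(th),-np.sin(th)])
    p=RC*u-(OFF+back)*t; return w(p[0],p[1],z),down(D[2]-th+np.pi-DEL)
def rd(n=6):
    a=[]
    for _ in range(n): a.append(np.r_[T.current_wrist_force(),T.current_torque()]); r.hold(0.01)
    return np.mean(a,0)
def tau(b,th,n=6):  # clockwise torque on cam (N m): from force+moment, and from tangential force at 54 mm
    a=rd(n)-b; p=T.current_ee_pos()-np.array([D[0],D[1],0])
    m=a[5]+p[0]*a[1]-p[1]*a[0]            # reaction about cam axis, ccw +  (reaction to cw push is ccw)
    f=R.from_euler('z',-D[2]).apply(a[:3]); ft=-(f[0]*np.cos(th)-f[1]*np.sin(th))
    d=todock(T.current_ee_pos()); phi=np.arctan2(d[0],d[1])+np.arctan2(OFF,RC)
    return m,ft*0.054,phi,f
E
python3 - <<'E'
from h import *
gripper_to(0.0,20)
p,q=lev(-0.25,z=0.17); r.move_to(p,q); r.move_l(lev(-0.25)[0],vel=0.12); r.hold(.2)
t=T.current_t(); b=rd(20); print("base",b.round(3),T.current_t()-t,T.current_joints(),T.current_t()); json.dump(list(b),open("b.json","w"))
th=-0.25; stop=1.3
while th<stop-1e-6:
    th+=0.13; p,q=lev(th); r.move_l(p,rot=q,vel=0.06); m,f,phi,F=tau(b,th,3)
    print(round(th,2),round(phi%6.283,3),"m %.3f f %.3f"%(m,f),F.round(1),round(T.current_t(),2))
    if max(m,f)>0.33: break
E
```

```text
base [ 0.035  0.242 -0.005  0.019 -0.001 -0.006] 0.16669999999999874 [ 2.32502718e-02  3.46955788e-01  1.77877599e+00 -1.63344156e-06
  1.01501237e+00 -1.58254514e+00] 31.15
-0.12 6.161 m 0.028 f -0.001 [ 0.1 -0.4 -0.4] 31.46
0.01 0.003 m 0.027 f 0.029 [-0.5 -0.4  0.1] 31.77
0.14 0.13 m 0.027 f 0.031 [-0.6 -0.1 -0.5] 32.08
0.27 0.265 m 0.030 f 0.035 [-0.6  0.4 -0. ] 32.38
0.4 0.4 m 0.028 f 0.017 [-0.4 -0.2 -0.8] 32.69
0.53 0.533 m 0.001 f 0.001 [-0.1 -0.2 -0.6] 33.0
0.66 0.663 m 0.011 f -0.007 [ 0.1 -0.1  0.1] 33.31
0.79 0.793 m -0.003 f -0.014 [ 0.3 -0.1 -0.2] 33.62
0.92 0.923 m -0.001 f -0.011 [ 0.2 -0.1 -0.1] 33.92
1.05 1.052 m -0.031 f -0.021 [-0.1 -0.5 -0. ] 34.23
1.18 1.181 m -0.004 f 0.005 [-0.5 -0.1 -0.2] 34.54
1.31 1.311 m 0.033 f 0.030 [0.1 0.6 0.5] 34.85
```

```bash
python3 - <<'E'
from h import *
b=np.array(json.load(open("b.json"))); th=1.31
while th<2.05:
    th+=0.06; p,q=lev(th); r.move_l(p,rot=q,vel=0.04); m,f,phi,F=tau(b,th,3)
    print(round(th,2),round(phi%6.283,3),"m %.3f f %.3f"%(m,f),F.round(1),round(T.current_t(),2))
    if max(m,f)>0.28: break
vision.snapshot("top"); print([todock(v) for v in marks(["lever_tip"],"top").values()])
E
```

```text
1.37 1.367 m 0.067 f 0.060 [0.4 1.2 0.5] 35.12
1.43 1.429 m 0.007 f 0.018 [0.2 0.4 0.2] 35.4
1.49 1.491 m 0.029 f 0.011 [ 0.   0.2 -0.1] 35.67
1.55 1.551 m 0.034 f 0.038 [0.  0.7 0.1] 35.95
1.61 1.612 m 0.082 f 0.077 [ 0.4  1.4 -0.2] 36.23
1.67 1.672 m 0.051 f 0.032 [0.2 0.6 0.2] 36.5
1.73 1.732 m 0.030 f 0.046 [-0.2  0.9 -0.1] 36.77
1.79 1.791 m 0.066 f 0.056 [0.8 0.9 0.3] 37.05
1.85 1.852 m -0.001 f 0.009 [ 0.8 -0.   0.6] 37.33
1.91 1.911 m 0.048 f 0.044 [ 0.7  0.6 -0. ] 37.6
1.97 1.967 m 0.053 f 0.073 [ 0.7  1.2 -0.8] 37.88
2.03 2.026 m 0.101 f 0.101 [1.5 1.3 0.4] 38.15
2.09 2.089 m 0.131 f 0.145 [2.  1.9 0.1] 38.42
top lever_tip [0.604  0.0151 0.0702] 0.64
[array([ 43.76250204, -25.71173691,  70.2       ])]
```

The lever is at 2.10 rad in the camera (command 2.09). Both torque estimates agree at about 0.14 N m. I'll continue in finer steps and stop near 0.335 N m.

```bash
python3 - <<'E'
from h import *
b=np.array(json.load(open("b.json"))); th=2.09; step=0.03; last=0
while th<3.6 and T.current_t()<62:
    th+=step; p,q=lev(th); r.move_l(p,rot=q,vel=0.02); m,f,phi,F=tau(b,th,6); k=(m+f)/2
    print("%.3f %.3f m %.3f f %.3f t %.2f"%(th,phi%6.283,m,f,T.current_t()))
    if k>0.32:
        m,f,phi,F=tau(b,th,20); k=(m+f)/2; print("avg m %.3f f %.3f"%(m,f))
        if k>0.328: break
    step=0.03 if k<0.21 else 0.012
json.dump(th,open("th.json","w")); print(T.current_t())
E
```

```text
2.120 2.118 m 0.126 f 0.117 t 38.83
2.150 2.151 m 0.134 f 0.135 t 39.12
2.180 2.181 m 0.119 f 0.140 t 39.42
2.210 2.211 m 0.108 f 0.127 t 39.73
2.240 2.241 m 0.124 f 0.115 t 40.02
2.270 2.271 m 0.128 f 0.123 t 40.33
2.300 2.301 m 0.116 f 0.131 t 40.62
2.330 2.331 m 0.115 f 0.127 t 40.92
2.360 2.361 m 0.109 f 0.143 t 41.23
2.390 2.392 m 0.100 f 0.118 t 41.52
2.420 2.421 m 0.137 f 0.156 t 41.83
2.450 2.451 m 0.142 f 0.147 t 42.12
2.480 2.481 m 0.126 f 0.148 t 42.42
2.510 2.511 m 0.126 f 0.131 t 42.73
2.540 2.540 m 0.162 f 0.184 t 43.02
2.570 2.569 m 0.178 f 0.179 t 43.33
2.600 2.601 m 0.147 f 0.147 t 43.62
2.630 2.631 m 0.156 f 0.176 t 43.92
2.660 2.661 m 0.134 f 0.163 t 44.23
2.690 2.692 m 0.169 f 0.172 t 44.52
2.720 2.721 m 0.158 f 0.177 t 44.83
2.750 2.751 m 0.173 f 0.171 t 45.12
2.780 2.778 m 0.168 f 0.197 t 45.42
2.810 2.802 m 0.242 f 0.253 t 45.73
2.822 2.808 m 0.272 f 0.283 t 46.02
2.834 2.815 m 0.271 f 0.286 t 46.33
2.846 2.826 m 0.302 f 0.320 t 46.62
2.858 2.834 m 0.277 f 0.317 t 46.92
2.870 2.844 m 0.290 f 0.313 t 47.23
2.882 2.853 m 0.350 f 0.376 t 47.52
avg m 0.330 f 0.352
47.6917
```

The lever went firm at about 2.85 rad with 0.33–0.35 N m. I'll stop here, back straight off the lever, rise and check.

```bash
python3 - <<'E'
from h import *
th=json.load(open("th.json"))
r.move_l(lev(th,back=14)[0],vel=0.05); p=lev(th,back=14)[0]
r.move_l(p+[0,0,0.1],vel=0.12); r.move_l(p+[-0.13,-0.05,0.16],vel=0.2); r.hold(.3)
print(T.current_t(),T.current_wrist_force())
im=np.ascontiguousarray(vision.snapshot("top")[:,:,::-1])
for k,v in marks(["lever_tip","grip_rib","bolt_head"],"top").items():
    d=todock(v); print(k,d, np.arctan2(d[0],d[1]))
cv2.imwrite("pics/fin.png",cv2.resize(im[150:300,200:400],None,fx=4,fy=4,interpolation=cv2.INTER_CUBIC))
E
```

```text
50.3167 [-0.05090506 -0.46377014  0.34673274]
top lever_tip [ 0.572  -0.0101  0.0715] 0.69
top grip_rib [0.4779 0.0511 0.0549] 0.46
top bolt_head [0.5488 0.0465 0.0308] 0.65
lever_tip [ 13.46692506 -52.9370563   71.5       ] 2.8924817699895993
grip_rib [-84.40955808   2.02151034  54.9       ] -1.5468520716230922
bolt_head [-13.36049211   2.03647995  30.8       ] -1.4195350809233467
```

View pics/fin.png

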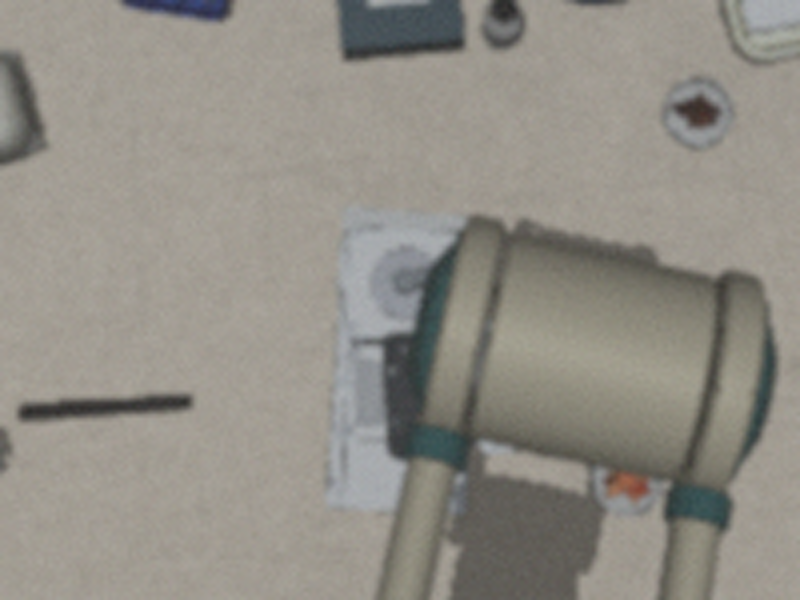

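The arm covers part of the dock, but the lever is seen still pointing to -y at 2.89 rad near (410,280). The bolt is at about -13 mm, the bystanders in view look undisturbed, and the hand is clear. I'm handing in.

```bash
python3 -c "
from h import *
print(r.sign_off(),T.current_t())"
```

```text
the job is handed in; nothing more can be done
the job is handed in; nothing more can be done
```

The module is on the dock bed with its bolt head inside the cam, and I stopped the lever where it went firm, at about 2.85 rad and 0.33–0.35 N m; the job is handed in after about 51 s with the hand clear, but sign-off returned no verdict.

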